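Load the cell into the bench readout

ROBOT

A 6-joint arm with a two-finger parallel gripper is mounted at the origin on a cart in front of the work surface, level with it; the furniture and walls round the work are solid. World frame = base frame: x ahead of the robot, y to its left, z up, the work surface at z = 0. Lengths are in m, angles in degrees, forces in N, time in s.
With the tool pointing down it reaches from about 0.325 to 0.9 m from the base axis. Payload 3.5 kg.
Tool frame: the origin (TCP) lies at the centre of the arm's flange, where the gripper is bolted on; the fingertips stand 173 mm ahead of it and the grasp point (between the pads) lies bot.grip_depth ahead of it (bot.grip_depth is the distance from the TCP to the grasp point, in m); z points along the fingers, y is the direction in which the jaws open and shut (so a half turn about z gives the same grasp; the last joint's range is limited). The gripper opens to 85 mm and grips with 20 to 120 N. Pads are 22 mm wide; open, the fingers measure 114 mm over their backs; the gripper's body (76 mm by 85 mm) begins 54 mm behind the grasp point. The pads swing forward as they close: fully open they stand 13 mm farther back than shut.
Start: joints at [57.789, 15.837, -1.513, 72.651, 0, 84.076], TCP at [0.277, 0.56, 0.405] pointing down, gripper open.
Joint ranges: [-178.77, 178.77], [-48.84, 107.48], [-61.69, 71.31], [-111.58, 123.2], [-90, 87.43], [-180, 180]. Speed limits (degrees/s): [147.25, 147.25, 180, 180, 180, 180].

INTERFACE

Orientations are given as a 3x3 rotation matrix whose columns are the frame's x, y, z axes.
In Python, from station import bot, capture gives the robot as it stands.
- The arm moves only by the tool play_rows, never from a script. Its argument "moves" is a list of rows, each a list of 7 numbers: the shift along the tool's x, y, z in cm, then the turn, a rotation vector about the tool's x, y, z in rad, then the finger opening in cm, from 0 to 8.54. A call has 1 to 5 rows; each row shifts and turns the commanded pose from where the row before left it, along the tool's axes as they then stand; what a row does not reach is not made up. A row lasts 1/8 s, in which the tool goes at most 62.5 mm and 10.7 degrees, less where a joint would pass 70% of its speed; a pose out of reach is approached as far as the arm can. A call with a gripper value outside its range is refused whole. The fingers move at their own pace and stop on an object; "newtons" is the grip in N (left out, the last holds). Time passes only in rows, so rows that do not move let the fingers close. It gives the time, the measured TCP pose, the force and the opening at its end, in the units of the state.
- bot.read_state(): the state, without advancing time (a new reading comes with each control period).
- capture(name): name is "scene" or "side" or "wrist"; returns a dict with "img" (400x640x3 uint8, red, green, blue), "z_map" (400x640 float32, m along the optical axis (not along the pixel's ray), 0 where there is no reading), "camera_matrix" (3x3 intrinsics, pixels), "R" (3x3) and "t" (3): a world point X has camera coordinates R X + t; the wrist camera has in their place "hand_eye" (4x4, takes a point from camera to tool coordinates, whose origin is the TCP and whose axes are the flange's). Camera axes: x right, y down, z forward; pixel columns grow to the right and rows downward; lengths in m; the calibration is good to about 2 mm. A picture is of the moment at which its call begins: read the wrist's pose just before it.
- bot.hand_in(): hands the job in, once; it reports no verdict.
The state is a dict: "time": time; "joint_positions": joint angles; "qvel": joint speeds; "effort": joint torques, N m; "tool_pos": TCP position; "tool_rot": TCP orientation; "contact_force": force on the tool from outside, world axes, zero at the start; "torque": the same for the moment, N m; "width": opening from 0.0 (shut) to 1.0 (fully open).
Only numpy, scipy, OpenCV 4.12 (cv2) and the standard library are available. Lean on these libraries where they do the work, as an engineer would, in place of code of your own. Each camera call takes 0.05 s, during which the arm holds its last target.

TASK

Load the loose cylindrical cell into the open bay of the small readout: first push its flat white end in under the hood against the spring contact with the cell sloping, then press the green nub end down past the steel bead, so that the cell lies flat in the bay, held between spring and bead. Let go of it, and leave the glue tube, the tape roll and the green carton where they are.

Things in the scene. Friction and masses are not known exactly. Their poses are not given: they have to be found in the camera images.
- bay (a point): centre of the seated cell, 37.5 mm above the bench. x runs level along the bay from spring end to snap end, y across it, z up. From this point: the cell rests on a black rib, 11 mm wide, top at z = -7.5 mm; beside the rib, from x = -20 to +21, the sides are open for fingers down to the base plate at z = -26.5. The snap end's wall face is at x = +25, small cheeks there at y = +-9, up to z = +1.5.
- spring_contact (a joint): sprung steel contact plate under the hood, coil spring behind it: m pressed in, towards -x of the bay, 0 to 0.014. At 0 its face (13 mm wide, 16 mm high) stands at x = -22 mm from the bay point. Force 1.6 N at 0 plus 0.4 N a mm. 0.003 with the cell seated, 0.007 to 0.010 while the nub end passes the bead.
- cell_center (a point): centre of the loose green-and-white cylindrical cell (50 mm long, 15 mm thick, about 25 g; the white end flat, the other, green, with a small nub), at the start lying on the bench. y axis along the cell towards the flat white end (the nub end is at -y), z up as it lies. It does not roll (it behaves as a bar 14 mm wide, 15 mm high).
- cell_plus (a point): tip of the cell's green nub (plus) end, on its centre line, 25 mm from the cell's centre
- glue: red and blue glue tube lying on the bench, 40 x 146 x 26 mm, origin at the centre of its underside; bystander
- tape: roll of beige masking tape lying flat, 104 mm across, 25 mm high, origin at the centre of its underside; bystander
- tees: small dark green carton, 52 x 86 x 26 mm, origin at the centre of its underside; bystander
- readout: small readout fixed to the bench, place and heading vary: grey base plate 150 x 72 x 11 mm, open cell bay on it, at the snap end a white head 46 x 66 mm with a screen, top 35 mm up. Origin on the bench under the bay point; axes as the bay's. The white head spans x = 45 to 91 mm.
- hood_lip (a point): middle of the lower edge of the hood over the spring end: a blue housing 28 mm wide, 20 mm between its cheeks, reaching 25 mm from here towards -x of the bay. The point lies at x = -20, z = +11.5 mm from the bay point (19 mm above the rib); the hood's top is 4 mm higher. The flat end goes in under it only while the cell slopes (about 25 to 35 degrees).
- bead (a point): axis of the fixed round steel bead on the snap end's blue wall (red strip on top): radius 3 mm, 18 mm long across the bay, at x = +26, z = +11 mm from the bay point. It stands 2 mm proud of the wall; the seated cell's nub end lies under it (0.5 mm clear). To pass it the cell must be pushed 2 mm or more towards the spring.
There are look-alikes about, which are no part of the job. What is meant by the part that bears cell_center is not black, and is the smaller of those in its own colour.

How it is judged:
By the outcome, as a careful person would: the job done as asked, in the order asked, and still so for the second after the job is handed in, with the robot touching nothing.
It also fails if it takes over 48 s, if anything falls off the work surface, if the arm or the gripper's body presses on something with over 40 N, if the wrist force passes 120 N, or if a joint passes its speed limit or range.

## Working session

There is one attempt and no reset: what is moved stays moved. The work goes in short steps, Python scripts to look and compute and a tool call to move; the robot and the scene stay as the last step left them, time stands still between calls to the robot, and variables do not carry over. Pictures are saved under pics/ and viewed, and the job is handed in when it is done.

Besides the shell and the picture viewer there is one more tool, called after "Request:" as name([rows], argument=value, ...), one row to a line, values as JSON. play_rows: Moves the arm, as the interface text tells. Its arguments: {"type":"object","properties":{"moves":{"type":"array"},"newtons":{"type":"number"}},"required":["moves"]}

```bash
mkdir -p pics; ls; python3 - <<'E'
from station import bot,capture
import cv2,numpy as np
s=bot.read_state(); print(s, bot.grip_depth)
for n in ["scene","side","wrist"]:
    c=capture(n); np.savez(f"{n}0.npz",**c); cv2.imwrite(f"pics/{n}0.png",cv2.cvtColor(c["img"],cv2.COLOR_RGB2BGR))
    print(n,c["camera_matrix"].tolist(), {k:np.round(c[k],4).tolist() for k in c if k in("R","t","hand_eye")})
print(bot.read_state()["time"])
E
```

```text
pics
{'time': 0.0, 'joint_positions': array([ 5.77871383e+01,  1.58785237e+01, -1.59806961e+00,  7.26507274e+01,
       -1.32762304e-03,  8.40748430e+01]), 'qvel': array([-0.05347204, -0.05040812, -0.01518968, -0.01435958, -0.07388601,
       -0.04279159]), 'effort': array([-5.10616483e-04, -4.45514989e+01,  2.95200080e+01,  1.64931652e-02,
       -7.78028675e-05,  1.75076781e-05]), 'tool_pos': array([0.27660542, 0.56001635, 0.40355453]), 'tool_rot': array([[-8.96581381e-01,  4.42877488e-01, -1.16495537e-03],
       [ 4.42878973e-01,  8.96579408e-01, -1.89246525e-03],
       [ 2.06344738e-04, -2.21268335e-03, -9.99997531e-01]]), 'contact_force': array([0.53473041, 0.15333495, 0.20561407]), 'torque': array([ 0.00630698, -0.00247581, -0.01059291]), 'width': 1.0021594962468072} 0.1547
scene [[429.4732728230966, 0.0, 321.89139375439925], [0.0, 429.4732728230966, 199.0824466505217], [0.0, 0.0, 1.0]] {'R': [[-0.6006, -0.7993, 0.0201], [-0.5184, 0.3701, -0.7709], [0.6087, -0.4734, -0.6367]], 't': [0.3468, 0.3999, 0.5272]}
side [[467.48288528138875, 0.0, 321.3576643062236], [0.0, 467.48288528138875, 199.5704013629127], [0.0, 0.0, 1.0]] {'R': [[-0.8214, -0.5701, 0.0193], [-0.282, 0.3764, -0.8825], [0.4958, -0.7303, -0.4699]], 't': [0.49, 0.2916, 0.5099]}
wrist [[329.6181554356082, 0.0, 321.65148104329313], [0.0, 329.6181554356082, 199.11238812264236], [0.0, 0.0, 1.0]] {'hand_eye': [[0.0, -0.9499, -0.3124, 0.0802], [1.0, 0.0001, -0.0003, 0.0], [0.0003, -0.3124, 0.9499, 0.0308], [0.0, 0.0, 0.0, 1.0]]}
0.15
```

View pics/scene0.png

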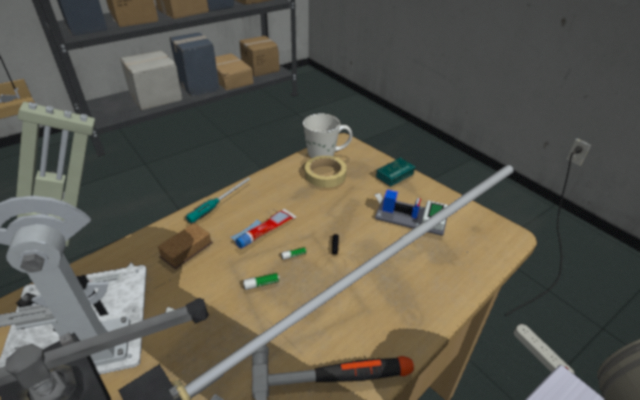

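View pics/side0.png

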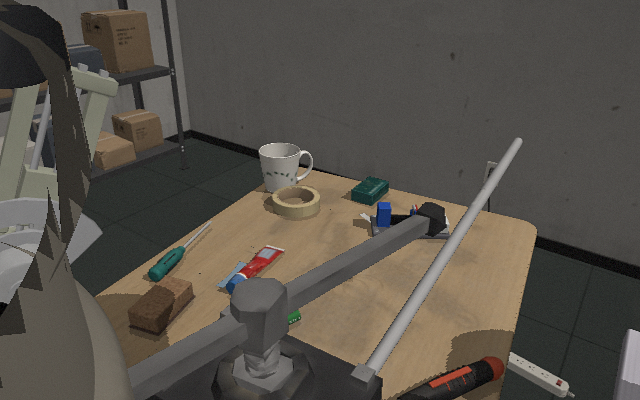

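View pics/wrist0.png

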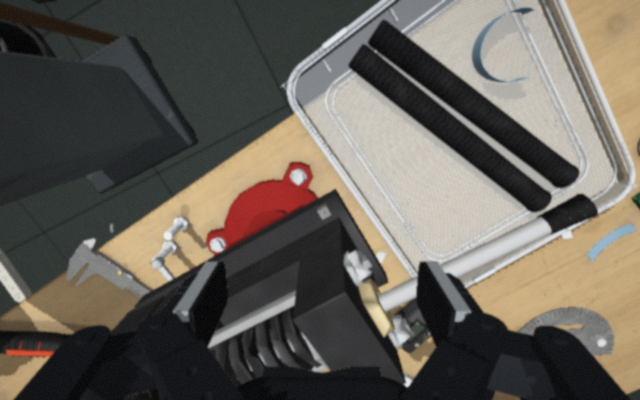

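The scene picture shows three candidates: a small green/white cell at (293,253), a larger green/white one at (261,281), and a black one at (335,243). By the description I choose the small one at (293,253). I'll check it in a crop and measure, and also look at the long bar's 3D position.

```bash
cat > h.py <<'E'
import numpy as np,cv2
def load(n): 
    d=np.load(n); return {k:d[k] for k in d}
def cloud(c,Rt=None):
    K=c["camera_matrix"];z=c["z_map"];v,u=np.mgrid[:400,:640]
    P=np.stack([(u-K[0,2])/K[0,0]*z,(v-K[1,2])/K[1,1]*z,z],-1)
    if "R" in c: return (P-c["t"])@c["R"]
    T=c["hand_eye"]; P=P@T[:3,:3].T+T[:3,3]; s=Rt
    return P@s[0].T+s[1]
def ray(c,u,v,h,Rt=None):
    K=c["camera_matrix"];d=np.array([(u-K[0,2])/K[0,0],(v-K[1,2])/K[1,1],1])
    if "R" in c: o=-c["R"].T@c["t"]; d=c["R"].T@d
    else:
        T=c["hand_eye"]; o=Rt[0]@T[:3,3]+Rt[1]; d=Rt[0]@T[:3,:3]@d
    return o+d*(h-o[2])/d[2]
E
python3 - <<'E'
from h import *
c=load("scene0.npz");W=cloud(c)
im=cv2.cvtColor(c["img"],cv2.COLOR_RGB2BGR)
cv2.imwrite("pics/crop0.png",cv2.resize(im[160:300,220:460],None,fx=3.3,fy=3.3,interpolation=cv2.INTER_CUBIC))
for u,v in [(293,253),(261,281),(335,243),(390,200),(416,208),(435,212),(378,218),(443,230),(325,172),(395,171),(265,228),(300,320),(400,247),(440,219),(480,190),(510,170),(240,358),(188,388),(197,310),(100,350)]: print(u,v,W[v,u].round(3))
E
```

```text
293 253 [0.59  0.062 0.014]
261 281 [0.563 0.151 0.017]
335 243 [ 0.562 -0.021  0.015]
390 200 [ 0.57  -0.177  0.048]
416 208 [ 0.521 -0.207  0.044]
435 212 [ 0.493 -0.237  0.038]
378 218 [ 0.571 -0.149  0.009]
443 230 [ 0.462 -0.236  0.009]
325 172 [ 0.785 -0.166 -0.   ]
395 171 [ 0.662 -0.287  0.025]
265 228 [0.682 0.071 0.016]
300 320 [ 0.463  0.134 -0.001]
400 247 [0.351 0.044 0.22 ]
440 219 [ 0.356 -0.043  0.221]
480 190 [ 0.365 -0.147  0.222]
510 170 [ 0.371 -0.237  0.219]
240 358 [0.335 0.296 0.219]
188 388 [0.334 0.353 0.223]
197 310 [0.301 0.333 0.37 ]
100 350 [0.317 0.4   0.36 ]
```

View pics/crop0.png

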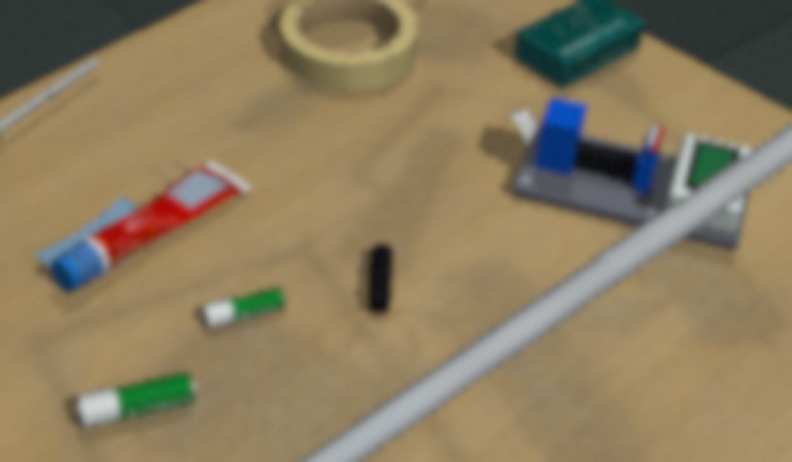

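The crop confirms the small green/white cell at about (293,253), with its white end at left. Next I'll map the tall obstacles around the work, especially the horizontal bar at x≈0.35, z≈0.22.

```bash
python3 - <<'E'
from h import *
for n in ["scene0","side0"]:
    c=load(n+".npz");W=cloud(c)
    print(n,"cam",(-c["R"].T@c["t"]).round(3))
    m=(c["z_map"]>0)&(W[...,2]>0.06)&(np.abs(W[...,:2])<1.3).all(-1)
    P=W[m]
    k=np.round(P[:,:2]/0.06).astype(int)
    d={}
    for a,z in zip(map(tuple,k),P[:,2]): d.setdefault(a,[]).append(z)
    for a in sorted(d):
        if len(d[a])>15: print((a[0]*.06,a[1]*.06),len(d[a]),"z %.2f..%.2f"%(min(d[a]),max(d[a])),end="; ")
    print()
E
```

```text
scene0 cam [0.095 0.379 0.637]
(np.float64(0.06), np.float64(0.0)) 1248 z 0.20..0.27; (np.float64(0.12), np.float64(0.0)) 771 z 0.20..0.27; (np.float64(0.3), np.float64(0.3)) 127 z 0.36..0.37; (np.float64(0.3), np.float64(0.36)) 1638 z 0.22..0.37; (np.float64(0.3), np.float64(0.42)) 3757 z 0.29..0.38; (np.float64(0.3), np.float64(0.48)) 166 z 0.33..0.37; (np.float64(0.36), np.float64(-0.24)) 109 z 0.21..0.22; (np.float64(0.36), np.float64(-0.18)) 230 z 0.21..0.23; (np.float64(0.36), np.float64(-0.12)) 264 z 0.21..0.23; (np.float64(0.36), np.float64(-0.06)) 303 z 0.21..0.23; (np.float64(0.36), np.float64(0.0)) 347 z 0.21..0.23; (np.float64(0.36), np.float64(0.06)) 390 z 0.21..0.23; (np.float64(0.36), np.float64(0.12)) 437 z 0.21..0.23; (np.float64(0.36), np.float64(0.18)) 502 z 0.21..0.22; (np.float64(0.36), np.float64(0.24)) 581 z 0.21..0.22; (np.float64(0.36), np.float64(0.3)) 714 z 0.15..0.22; (np.float64(0.36), np.float64(0.36)) 1414 z 0.15..0.23; (np.float64(0.36), np.float64(0.42)) 1760 z 0.22..0.38; (np.float64(0.36), np.float64(0.48)) 502 z 0.32..0.37; (np.float64(0.54), np.fl
[... 1491 characters left out ...]
 (np.float64(0.36), np.float64(0.42)) 2124 z 0.32..0.37; (np.float64(0.36), np.float64(0.48)) 5460 z 0.32..0.37; (np.float64(0.54), np.float64(0.42)) 16 z 0.26..0.28; (np.float64(0.6), np.float64(0.3)) 82 z 0.38..0.40; (np.float64(0.6), np.float64(0.36)) 4339 z 0.25..0.41; (np.float64(0.6), np.float64(0.42)) 6340 z 0.25..0.39; (np.float64(0.6), np.float64(0.48)) 47 z 0.25..0.26; (np.float64(0.6599999999999999), np.float64(0.42)) 21 z 0.27..0.28; (np.float64(0.84), np.float64(-0.24)) 249 z 0.06..0.10; (np.float64(0.84), np.float64(-0.18)) 476 z 0.06..0.10; (np.float64(0.8999999999999999), np.float64(-0.24)) 285 z 0.06..0.10; (np.float64(0.8999999999999999), np.float64(-0.18)) 93 z 0.06..0.10;
```

Bar-like obstacles: a rail at x≈0.35, z≈0.22, and fixtures up to z≈0.42 near the start pose. I'll lift straight up first.

Request:
play_rows([
  [0,0,-5,0,0,0,8.5],
  [0,0,-5,0,0,0,8.5],
  [0,0,-5,0,0,0,8.5],
  [0,0,-5,0,0,0,8.5],
  [0,0,-3,0,0,0,8.5],
])

```text
time: 0.78
tool_pos: [0.2766, 0.5601, 0.6377]
tool_rot: [[-0.897, 0.443, 0.002], [0.443, 0.897, 0.003], [-0.0, 0.003, -1.0]]
contact_force: [-0.3, 0.5, -0.4]
width: 0.992
```

```bash
python3 - <<'E'
from station import bot
from h import *
s=bot.read_state(); print(s["time"],s["joint_positions"].round(2),s["tool_pos"].round(4),s["contact_force"].round(2))
c=load("scene0.npz");W=cloud(c)
hsv=cv2.cvtColor(c["img"],cv2.COLOR_RGB2HSV)
# cell: green
g=cv2.inRange(hsv,(50,120,50),(75,255,255)); 
n,l,st,ce=cv2.connectedComponentsWithStats(g)
for i in range(1,n):
    if st[i,4]>20:
        u,v=ce[i]; print("green",st[i],ce[i].round(1),ray(c,u,v,.0075).round(4))
        pts=np.argwhere(l==i)
w=cv2.inRange(hsv,(0,0,130),(180,60,255)); w[:240]=0;w[300:]=0;w[:,:230]=0;w[:,320:]=0
n,l,st,ce=cv2.connectedComponentsWithStats(w)
for i in range(1,n):
    if st[i,4]>20:
        u,v=ce[i]; print("white",st[i],ce[i].round(1),ray(c,u,v,.0075).round(4))
b=cv2.inRange(hsv,(110,150,60),(125,255,255))
n,l,st,ce=cv2.connectedComponentsWithStats(b)
for i in range(1,n):
    if st[i,4]>20:
        print("blue",st[i],ce[i].round(1),np.median(W[l==i],0).round(4))
E
```

```text
0.775 [57.79 14.83 24.69 99.66  0.   84.07] [0.2766 0.5601 0.6377] [-0.31  0.54 -0.35]
green [430 205  12  10  74] [434.6 208.8] [ 0.521  -0.2759  0.0075]
green [292 248  13   7  64] [298.2 251.1] [0.5933 0.0477 0.0075]
green [257 274  21  11 153] [266.5 278.8] [0.5694 0.136  0.0075]
white [282 250   9   9  64] [286.1 254. ] [0.6008 0.0716 0.0075]
white [244 277  13  12 120] [249.7 282.6] [0.5798 0.1659 0.0075]
white [310 293  10   7  37] [316.  297.1] [0.4807 0.0861 0.0075]
blue [383 191  14  22  62] [389.  201.1] [ 0.5787 -0.1813  0.0392]
blue [412 206   7  13  36] [415.2 211.4] [ 0.5247 -0.2114  0.0284]
```

```bash
cat >> h.py <<'E'
from scipy.spatial.transform import Rotation as Ro
def tool(head,lean=0):
    """tool down, x heading (deg); lean>0: tool z swings towards tool +x"""
    a=np.radians(head);x=np.array([np.cos(a),np.sin(a),0]);z=np.array([0,0,-1.]);y=np.cross(z,x)
    R=np.stack([x,y,z],1)
    return R@Ro.from_euler('y',lean,degrees=True).as_matrix()
def rows(s,p,R,n=None,grip=8.5):
    R0=np.array(s[1]);p0=np.array(s[0]);rv=Ro.from_matrix(R0.T@R).as_rotvec()
    need=max(np.linalg.norm(p-p0)/.0600,np.linalg.norm(rv)/.183)
    n=n or int(np.ceil(need)); 
    out=[]
    Rc=R0
    for i in range(n):
        d=Rc.T@(p-p0)/n*100
        out.append([*d.round(2),*(rv/n).round(4),grip]); Rc=Rc@Ro.from_rotvec(rv/n).as_matrix()
    print("need %.1f rows"%need)
    for o in out: print([float(v) for v in o])
def st():
    from station import bot
    s=bot.read_state(); return s,(s["tool_pos"],s["tool_rot"])
E
python3 - <<'E'
from h import *
s,P=st(); rows(P,np.array([.60,.055,.60]),tool(252.6))
E
```

```text
need 10.0 rows
[-4.67, -2.82, 0.33, 0.0002, 0.0003, -0.1569, 8.5]
[-4.17, -3.51, 0.33, 0.0002, 0.0003, -0.1569, 8.5]
[-3.57, -4.12, 0.33, 0.0002, 0.0003, -0.1569, 8.5]
[-2.88, -4.63, 0.33, 0.0002, 0.0003, -0.1569, 8.5]
[-2.13, -5.02, 0.33, 0.0002, 0.0003, -0.1569, 8.5]
[-1.32, -5.29, 0.33, 0.0002, 0.0003, -0.1569, 8.5]
[-0.47, -5.43, 0.34, 0.0002, 0.0003, -0.1569, 8.5]
[0.38, -5.44, 0.34, 0.0002, 0.0003, -0.1569, 8.5]
[1.23, -5.31, 0.34, 0.0002, 0.0003, -0.1569, 8.5]
[2.04, -5.06, 0.34, 0.0002, 0.0003, -0.1569, 8.5]
[2.81, -4.67, 0.34, 0.0002, 0.0003, -0.1569, 8.5]
```

Request:
play_rows([
  [-4.7,-2.8,0.3,0,0,-0.157,8.5],
  [-4.2,-3.5,0.3,0,0,-0.157,8.5],
  [-3.6,-4.1,0.3,0,0,-0.157,8.5],
  [-2.9,-4.6,0.3,0,0,-0.157,8.5],
  [-2.1,-5.0,0.3,0,0,-0.157,8.5],
])

```text
time: 1.4
tool_pos: [0.4253, 0.3298, 0.6193]
tool_rot: [[-0.946, -0.326, -0.0], [-0.326, 0.946, -0.0], [0.0, -0.0, -1.0]]
contact_force: [0.5, 0.2, -0.7]
width: 0.997
```

Request:
play_rows([
  [-1.3,-5.3,0.3,0,0,-0.157,8.5],
  [-0.5,-5.4,0.3,0,0,-0.157,8.5],
  [0.4,-5.4,0.3,0,0,-0.157,8.5],
  [1.2,-5.3,0.3,0,0,-0.157,8.5],
  [2.0,-5.1,0.3,0,0,-0.157,8.5],
])

```text
time: 2.02
tool_pos: [0.5727, 0.1011, 0.6043]
tool_rot: [[-0.439, -0.898, -0.0], [-0.898, 0.439, 0.0], [0.0, 0.0, -1.0]]
contact_force: [0.4, 0.4, -0.2]
width: 0.999
```

```bash
python3 - <<'E'
from h import *
s,P=st(); print(s["time"],s["joint_positions"].round(1),P[0].round(3),s["contact_force"].round(1));rows(P,np.array([.60,.055,.36]),tool(252.6))
E
```

```text
2.025 [  3.6   9.5  14.2  94.7   0.  -60.3] [0.573 0.101 0.604] [ 0.4  0.4 -0.2]
need 4.2 rows
[0.59, -0.9, 4.89, 0.0001, 0.0, -0.0302, 8.5]
[0.62, -0.88, 4.89, 0.0001, 0.0, -0.0302, 8.5]
[0.64, -0.86, 4.89, 0.0001, 0.0, -0.0302, 8.5]
[0.67, -0.84, 4.89, 0.0001, 0.0, -0.0302, 8.5]
[0.69, -0.82, 4.89, 0.0001, 0.0, -0.0302, 8.5]
```

Request:
play_rows([
  [0.6,-0.9,4.9,0,0,-0.03,8.5],
  [0.6,-0.9,4.9,0,0,-0.03,8.5],
  [0.6,-0.9,4.9,0,0,-0.03,8.5],
  [0.7,-0.8,4.9,0,0,-0.03,8.5],
  [0.7,-0.8,4.9,0,0,-0.03,8.5],
])

```text
time: 2.65
tool_pos: [0.5991, 0.0561, 0.3579]
tool_rot: [[-0.304, -0.953, -0.0], [-0.953, 0.304, 0.0], [0.0, 0.0, -1.0]]
contact_force: [0.3, -0.2, 1.2]
width: 0.992
```

Request:
play_rows([
  [0,0,0,0,0,0,8.5],
])

```text
time: 2.78
tool_pos: [0.5971, 0.056, 0.3547]
tool_rot: [[-0.306, -0.952, -0.011], [-0.952, 0.306, 0.0], [0.003, 0.01, -1.0]]
contact_force: [-0.0, 0.4, 0.3]
width: 0.995
```

```bash
cat > look.py <<'E'
import sys
from h import *
from station import bot,capture
n=sys.argv[1];cam=sys.argv[2] if len(sys.argv)>2 else "wrist"
s=bot.read_state();c=capture(cam);np.savez(n+".npz",tp=s["tool_pos"],tr=s["tool_rot"],**c)
cv2.imwrite(f"pics/{n}.png",cv2.cvtColor(c["img"],cv2.COLOR_RGB2BGR))
print(s["time"],s["joint_positions"].round(1),s["tool_pos"].round(4),s["contact_force"].round(1))
E
python3 look.py w1
```

```text
2.775 [ -0.8  15.2  -8.5  66.9   0.  -73. ] [0.5971 0.056  0.3547] [-0.   0.4  0.3]
```

View pics/w1.png

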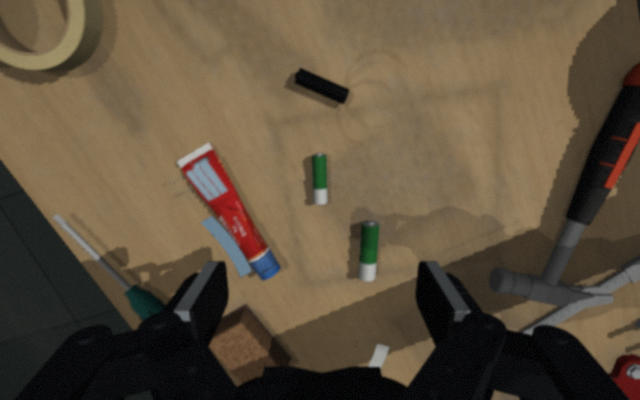

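The wrist view shows the target cell at (320,178), white end at (321,197), the larger look-alike at (369,250), and the black one at (321,85).

```bash
cat > cell.py <<'E'
import sys
from h import *
c=load(sys.argv[1]+".npz");Rt=(c["tr"],c["tp"])
hsv=cv2.cvtColor(c["img"],cv2.COLOR_RGB2HSV)
g=cv2.inRange(hsv,(45,100,40),(80,255,255))
w=cv2.inRange(hsv,(0,0,150),(180,70,255))
m=cv2.morphologyEx(g|w,cv2.MORPH_CLOSE,np.ones((3,3),np.uint8))
n,l,st_,ce=cv2.connectedComponentsWithStats(m)
for i in range(1,n):
    gg=(l==i)&(g>0); ww=(l==i)&(w>0)
    if gg.sum()>100 and ww.sum()>40:
        for nm,q in(("g",gg),("w",ww),("all",l==i)):
            vu=np.argwhere(q).astype(float); 
            P=np.array([ray(c,u,v,.0105,Rt) for v,u in vu]); print(nm,q.sum(),vu.mean(0)[::-1].round(1),P.mean(0).round(4))
            if nm=="g":G=P.mean(0)
            if nm=="w":Wc=P.mean(0)
        d=(Wc-G)[:2]; d/=np.linalg.norm(d); t=(P[:,:2]-P[:,:2].mean(0))@d; q=(P[:,:2]-P[:,:2].mean(0))@[-d[1],d[0]]
        print(" white heading",np.degrees(np.arctan2(d[1],d[0])).round(1),"len",t.min().round(4),t.max().round(4),"wid",q.min().round(4),q.max().round(4), "mid",(P.mean(0)[:2]+d*(t.min()+t.max())/2+np.array([-d[1],d[0]])*(q.min()+q.max())/2).round(4), "minarea heading",cv2.minAreaRect((P[:,:2]*1e4).astype(np.float32))[2])
E
python3 cell.py w1
```

```text
g 397 [319.2 171.6] [0.594  0.0501 0.0105]
w 111 [321.6 196.5] [0.5995 0.0751 0.0105]
all 523 [319.7 177.3] [0.5953 0.0558 0.0105]
 white heading 77.5 len -0.0209 0.0268 wid -0.0072 0.007 mid [0.596  0.0587] minarea heading 73.84912872314453
g 519 [369.6 244.9] [0.5679 0.1413 0.0105]
w 150 [369.7 272.5] [0.5765 0.1731 0.0105]
all 689 [369.6 251.2] [0.5699 0.1486 0.0105]
 white heading 74.9 len -0.0293 0.0357 wid -0.0102 0.0088 mid [0.5715 0.1515] minarea heading 70.81671142578125
```

```bash
python3 - <<'E'
from h import *
s,P=st(); rows(P,np.array([.5955,.0555,.25]),tool(255),n=3,grip=5.0)
E
```

```text
need 1.8 rows
[0.05, 0.06, 3.6, 0.0016, -0.0004, -0.0163, 5.0]
[0.05, 0.07, 3.6, 0.0016, -0.0004, -0.0163, 5.0]
[0.05, 0.08, 3.6, 0.0016, -0.0004, -0.0163, 5.0]
```

Request:
play_rows([
  [0,0,3.6,0,0,-0.016,5],
  [0,0,3.6,0,0,-0.016,5],
  [0,0,3.6,0,0,-0.016,5],
  [0,0,0,0,0,0,5],
])

```text
time: 3.32
tool_pos: [0.5989, 0.0569, 0.2517]
tool_rot: [[-0.259, -0.966, -0.002], [-0.966, 0.259, 0.0], [0.0, 0.002, -1.0]]
contact_force: [-0.0, 0.1, -0.2]
width: 0.585
```

```bash
python3 look.py w2; python3 cell.py w2
```

```text
3.325 [ -0.7  20.3 -15.   54.8   0.  -75.7] [0.5989 0.0569 0.2517] [-0.   0.1 -0.2]
g 844 [325.5 204. ] [0.5938 0.0504 0.0105]
w 158 [328.7 238.2] [0.5981 0.0754 0.0105]
all 1022 [326.  209.6] [0.5945 0.0545 0.0105]
 white heading 80.3 len -0.0201 0.0285 wid -0.0078 0.008 mid [0.5951 0.0587] minarea heading 74.70783233642578
```

View pics/w2.png

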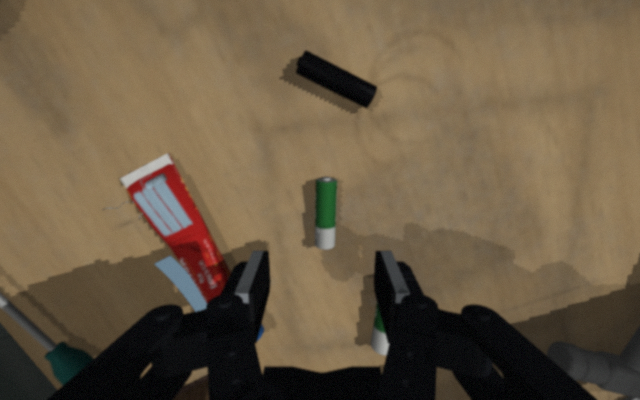

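The wrist view shows the cell between about (325,178) at the nub and (327,248) at the white end, nearly parallel to the tool x axis.

```bash
python3 - <<'E'
from h import *
c=load("w2.npz");Rt=(c["tr"],c["tp"])
im=cv2.cvtColor(c["img"],cv2.COLOR_RGB2BGR)[165:265,280:375]
cv2.imwrite("pics/w2c.png",cv2.resize(im,None,fx=6,fy=6,interpolation=cv2.INTER_CUBIC))
W=cloud(c,Rt)
for v in range(172,256,3): print(v,W[v,326].round(4), ray(c,326,v,.0075,Rt).round(4))
E
```

```text
172 [0.5882 0.031  0.0021] [0.588  0.0297 0.0075]
175 [0.5888 0.0333 0.0008] [0.5885 0.0317 0.0075]
178 [0.5889 0.0329 0.0105] [0.589  0.0337 0.0075]
181 [0.5893 0.0346 0.0116] [0.5896 0.0357 0.0075]
184 [0.5897 0.0356 0.0152] [0.5901 0.0377 0.0075]
187 [0.5902 0.0379 0.014 ] [0.5906 0.0397 0.0075]
190 [0.5908 0.0401 0.0132] [0.5912 0.0417 0.0075]
193 [0.5912 0.0416 0.0148] [0.5917 0.0438 0.0075]
196 [0.5919 0.0441 0.0131] [0.5922 0.0458 0.0075]
199 [0.5923 0.0455 0.015 ] [0.5928 0.0479 0.0075]
202 [0.5929 0.0478 0.0142] [0.5933 0.05   0.0075]
205 [0.5933 0.0496 0.0148] [0.5939 0.0521 0.0075]
208 [0.5939 0.0517 0.0147] [0.5944 0.0542 0.0075]
211 [0.5945 0.0542 0.0136] [0.595  0.0563 0.0075]
214 [0.5949 0.0557 0.0151] [0.5956 0.0585 0.0075]
217 [0.5955 0.0578 0.015 ] [0.5961 0.0606 0.0075]
220 [0.5962 0.0604 0.0136] [0.5967 0.0628 0.0075]
223 [0.5966 0.0621 0.0146] [0.5973 0.065  0.0075]
226 [0.5973 0.0649 0.0129] [0.5978 0.0671 0.0075]
229 [0.5978 0.0666 0.014 ] [0.5984 0.0693 0.0075]
232 [0.5983 0.0686 0.0144] [0.599  0.0716 0.0075]
235 [0.599  0.0711 0.0137] [0.5996 0.0738 0.0075]
238 [0.5995 0.0731 0.0139] [0.6002 0.076  0.0075]
241 [0.5999 0.0743 0.0161] [0.6008 0.0783 0.0075]
244 [0.6006 0.0773 0.0144] [0.6014 0.0806 0.0075]
247 [0.6012 0.0794 0.0147] [0.602  0.0828 0.0075]
250 [ 6.035e-01  8.890e-02 -2.000e-04] [0.6026 0.0851 0.0075]
253 [ 6.041e-01  9.140e-02 -2.000e-04] [0.6032 0.0875 0.0075]
```

View pics/w2c.png

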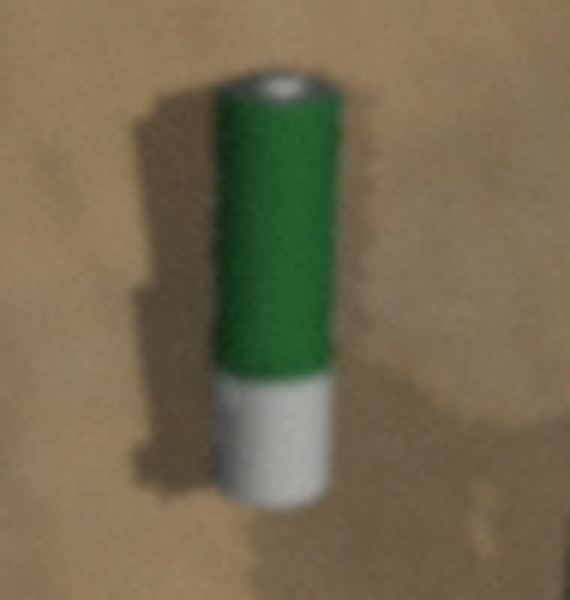

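```bash
python3 - <<'E'
from h import *
s,P=st(); rows(P,np.array([.5944,.0536,.176]),tool(253.9),n=3,grip=5.0)
E
```

```text
need 1.3 rows
[0.15, 0.15, 2.58, -0.0004, 0.0001, 0.0065, 5.0]
[0.15, 0.15, 2.58, -0.0004, 0.0001, 0.0065, 5.0]
[0.15, 0.15, 2.58, -0.0004, 0.0001, 0.0065, 5.0]
```

Request:
play_rows([
  [0.15,0.15,2.5,0,0,0.0065,5],
  [0.15,0.15,2.5,0,0,0.0065,5],
  [0.15,0.15,1.5,0,0,0.0065,5],
  [0,0,0,0,0,0,5],
])

```text
time: 3.88
tool_pos: [0.594, 0.0533, 0.1875]
tool_rot: [[-0.278, -0.961, 0.0], [-0.961, 0.278, 0.0], [-0.0, -0.0, -1.0]]
contact_force: [0.3, 0.1, -0.5]
width: 0.589
```

```bash
python3 look.py w3; python3 - <<'E'
from h import *
s,P=st(); rows(P,np.array([.5944,.0536,.176]),tool(253.9),n=1,grip=5.0)
E
```

```text
3.875 [ -1.1  24.1 -18.8  47.1   0.  -75. ] [0.594  0.0533 0.1875] [ 0.3  0.1 -0.5]
need 0.2 rows
[-0.02, 0.02, 1.2, -0.0016, 0.0005, -0.0002, 5.0]
```

View pics/w3.png

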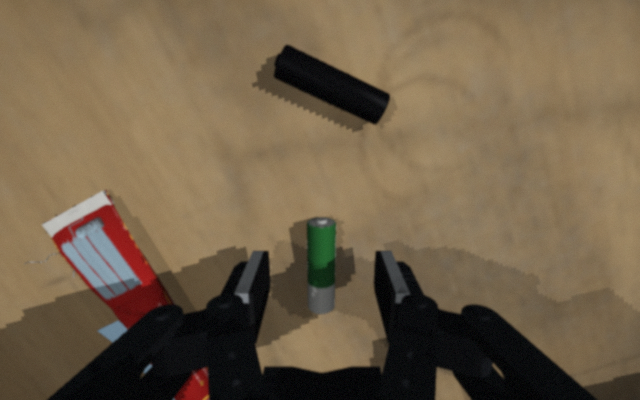

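The cell at (321,265) is centred between the fingers; I'll go down and close.

Request:
play_rows([
  [0,0,1.15,0,0,0,5],
  [0,0,0,0,0,0,3],
  [0,0,0,0,0,0,1.0],
  [0,0,0,0,0,0,1.0],
  [0,0,0,0,0,0,1.0],
], newtons=40)

```text
time: 4.55
tool_pos: [0.5939, 0.0533, 0.1754]
tool_rot: [[-0.277, -0.961, 0.0], [-0.961, 0.277, -0.0], [-0.0, -0.0, -1.0]]
contact_force: [-0.4, 0.3, 0.7]
width: 0.156
```

Request:
play_rows([
  [0,0,0,0,0,0,1.0],
  [0,0,0,0,0,0,1.0],
])

```text
time: 4.8
tool_pos: [0.5939, 0.0533, 0.1754]
tool_rot: [[-0.277, -0.961, 0.0], [-0.961, 0.277, 0.0], [-0.0, -0.0, -1.0]]
contact_force: [-0.4, -0.2, 2.0]
width: 0.153
```

```bash
python3 look.py w4
```

```text
4.8 [ -1.1  24.9 -19.3  45.8   0.  -75. ] [0.5939 0.0533 0.1754] [-0.4 -0.2  2. ]
```

View pics/w4.png

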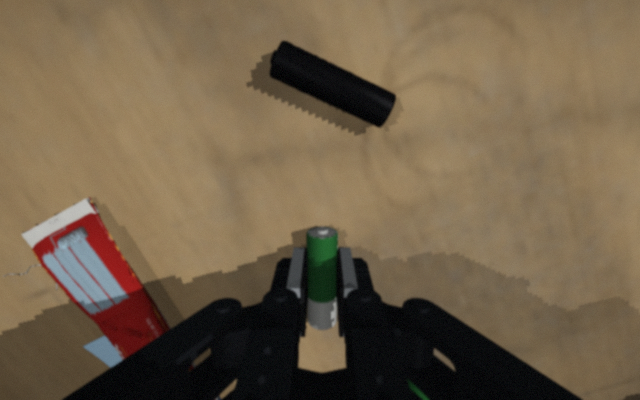

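Gripped (13 mm opening, cell between the pads at (321,280)). Next I measure the cell in the tool frame, lift, and move to look at the bay.

```bash
python3 - <<'E'
from h import *
c=load("w4.npz");T=cloud(c,(np.eye(3),np.zeros(3)))
for v in range(222,334,5): print(v,T[v,321].round(4),c["img"][v,321])
s,P=st(); rows(P,np.array([.594,.053,.29]),tool(254),grip=1)
rows((np.array([.594,.053,.29]),tool(254)),np.array([.595,-.173,.30]),tool(209),grip=1)
E
```

```text
222 [ 0.0216 -0.0002  0.1745] [155 130  97]
227 [ 0.0208 -0.0002  0.1704] [90 86 80]
232 [ 0.0205 -0.0002  0.1653] [151 151 150]
237 [ 0.0195 -0.0002  0.1624] [82 90 83]
242 [ 0.0176 -0.0002  0.1613] [33 92 42]
247 [ 0.0148 -0.0002  0.1621] [35 96 45]
252 [ 0.0131 -0.0002  0.1606] [37 95 45]
257 [ 0.0102 -0.0002  0.1614] [37 91 46]
262 [ 0.0084 -0.0002  0.1602] [26 69 32]
267 [ 0.0055 -0.0002  0.161 ] [19 47 24]
272 [ 0.0026 -0.0002  0.1615] [18 44 22]
277 [ 0.     -0.0002  0.1616] [11 40 17]
282 [-0.0019 -0.0002  0.1605] [15 41 18]
287 [-0.0048 -0.0002  0.161 ] [14 43 17]
292 [-0.0072 -0.0002  0.1606] [11 42 18]
297 [-0.0104 -0.0002  0.1614] [17 46 23]
302 [-0.0133 -0.0002  0.1617] [48 63 49]
307 [-0.0157 -0.0002  0.1613] [89 91 89]
312 [-0.0181 -0.0002  0.1607] [93 94 92]
317 [-0.0214 -0.0002  0.1613] [88 89 88]
322 [-0.024  -0.0002  0.1611] [93 94 93]
327 [-0.027  -0.0002  0.1613] [91 91 89]
332 [-0.0419 -0.0003  0.1756] [143 124  94]
need 1.9 rows
[0.01, -0.01, -5.73, -0.0002, 0.0001, -0.0009, 1.0]
[0.01, -0.01, -5.73, -0.0002, 0.0001, -0.0009, 1.0]
need 4.3 rows
[4.34, -1.27, -0.2, 0.0, 0.0, 0.1571, 1.0]
[4.09, -1.93, -0.2, 0.0, 0.0, 0.1571, 1.0]
[3.74, -2.54, -0.2, 0.0, 0.0, 0.1571, 1.0]
[3.29, -3.1, -0.2, 0.0, 0.0, 0.1571, 1.0]
[2.77, -3.57, -0.2, 0.0, 0.0, 0.1571, 1.0]
```

Request:
play_rows([
  [0,0,-5.0,0,0,0,1],
  [0,0,-6,0,0,0,1],
  [4.3,-1.3,-0.5,0,0,0.157,1],
  [4.1,-1.9,-0.5,0,0,0.157,1],
  [3.7,-2.5,-0.4,0,0,0.157,1],
])

```text
time: 5.48
tool_pos: [0.5938, -0.0826, 0.2994]
tool_rot: [[-0.687, -0.727, 0.0], [-0.727, 0.687, -0.0], [-0.0, -0.0, -1.0]]
contact_force: [0.6, -0.0, -0.8]
width: 0.155
```

Request:
play_rows([
  [3.3,-3.1,-0.2,0,0,0.157,1],
  [2.8,-3.6,-0.2,0,0,0.157,1],
  [0,0,0,0,0,0,1],
])

```text
time: 5.85
tool_pos: [0.5941, -0.1753, 0.3032]
tool_rot: [[-0.877, -0.48, 0.001], [-0.48, 0.877, -0.001], [-0.0, -0.001, -1.0]]
contact_force: [-0.1, 0.5, 0.3]
width: 0.157
```

```bash
python3 look.py w5
```

```text
5.85 [-22.4  19.2  -9.8  61.   -0.  -51.1] [ 0.5941 -0.1753  0.3032] [-0.1  0.5  0.3]
```

View pics/w5.png

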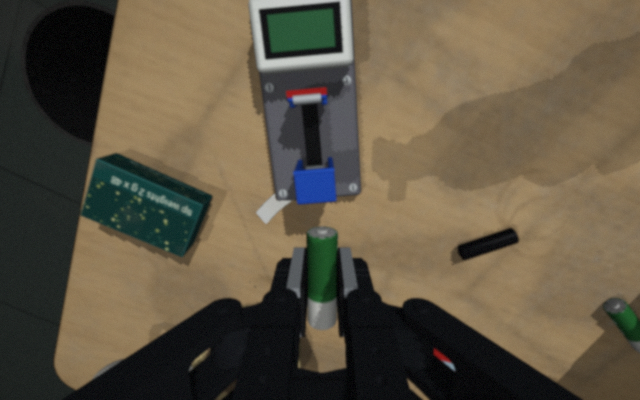

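The readout is in full view: head at (303,33), red-topped wall at (307,95), rib at (312,135), and hood at (316,185). I'll enlarge it to measure.

```bash
python3 - <<'E'
from h import *
c=load("w5.npz");Rt=(c["tr"],c["tp"])
im=cv2.cvtColor(c["img"],cv2.COLOR_RGB2BGR)[60:215,255:370]
cv2.imwrite("pics/w5c.png",cv2.resize(im,None,fx=5,fy=3.8,interpolation=cv2.INTER_CUBIC))
W=cloud(c,Rt);hsv=cv2.cvtColor(c["img"],cv2.COLOR_RGB2HSV)
b=cv2.inRange(hsv,(110,150,60),(125,255,255));r=cv2.inRange(hsv,(0,150,80),(8,255,255))|cv2.inRange(hsv,(172,150,80),(180,255,255))
for nm,m in(("blue",b),("red",r)):
    n,l,s_,ce=cv2.connectedComponentsWithStats(m)
    for i in range(1,n):
        if s_[i,4]>15 and s_[i,1]<210:
            q=l==i;P=W[q]; print(nm,s_[i],ce[i].round(1),np.median(P,0).round(4),"z",np.percentile(P[:,2],[5,50,95]).round(4))
# white head screen rows & base plate edges
for v in (110,130,150,175):
    row=c["img"][v,255:375].astype(int).tolist(); 
    print(v,[ (255+i) for i in range(1,119) if abs(sum(row[i+1])-sum(row[i-1]))>90])
print("rib",[W[v,311].round(4).tolist() for v in (110,120,130,140,150,158)])
E
```

```text
blue [322  96   5   9  38] [324.   99.6] [ 0.5282 -0.2098  0.0393] z [0.0109 0.0393 0.0491]
blue [288  99   6   8  26] [290.6 102.4] [ 0.5406 -0.2287  0.0396] z [0.0381 0.0396 0.0496]
blue [ 294  158   42   46 1435] [314.4 183.7] [ 0.5802 -0.1886  0.053 ] z [0.0313 0.053  0.0542]
red [286  87  41  10 218] [306.7  91. ] [ 0.5283 -0.2224  0.049 ] z [0.0112 0.049  0.05  ]
110 []
130 [264, 265, 319]
150 [266, 267, 320, 321]
175 [270, 271, 360]
rib [[0.539, -0.2144, 0.0302], [0.5451, -0.2111, 0.0301], [0.5513, -0.2078, 0.0304], [0.5578, -0.2044, 0.0292], [0.564, -0.201, 0.0307], [0.5693, -0.1982, 0.0304]]
```

View pics/w5c.png

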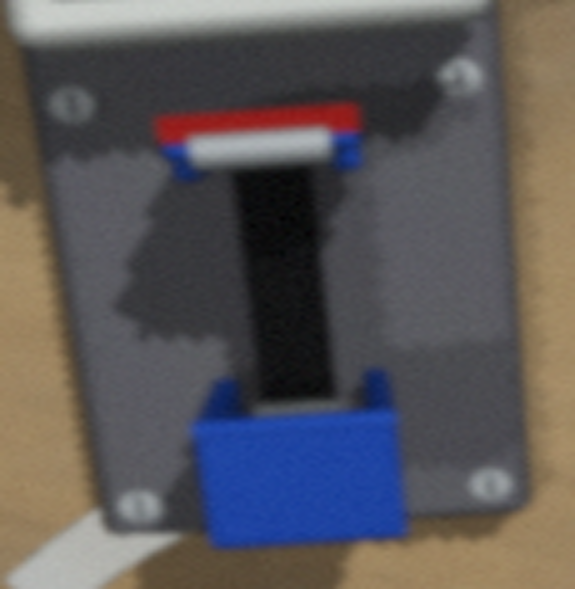

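```bash
python3 - <<'E'
from h import *
c=load("w5.npz");Rt=(c["tr"],c["tp"])
f=lambda X,Y,h: ray(c,255+X/5,60+Y/3.8,h,Rt)
hd=lambda d: np.degrees(np.arctan2(d[1],d[0])).round(2)
FL,FR,BL,BR=[f(*p,.053) for p in((195,425),(395,412),(213,545),(405,535))]
print("hood",FL.round(4),FR.round(4),BL.round(4),BR.round(4)); F=(FL+FR)/2;B=(BL+BR)/2
print("front mid",F.round(4),"len",np.linalg.norm(F-B).round(4),"wid",np.linalg.norm(FL-FR).round(4),np.linalg.norm(BL-BR).round(4),"head",hd(F-B), "perp",hd(FR-FL)-0, hd(BR-BL))
r1=f(275,200,.030);r2=f(294,380,.030);print("rib",r1.round(4),r2.round(4),hd(r1-r2), "wid",np.linalg.norm(f(238,200,.03)-f(312,200,.03)).round(4))
b1=f(190,153,.0500);b2=f(332,140,.0500);print("bead",((b1+b2)/2).round(4),"len",np.linalg.norm(b1-b2).round(4),hd(b2-b1))
rs1=f(158,118,.05);rs2=f(360,104,.05);print("red back",((rs1+rs2)/2).round(4),hd(rs2-rs1),np.linalg.norm(rs1-rs2).round(4))
l=f(45,150,.011);l2=f(105,520,.011);print("plate left",hd(l-l2)); l=f(497,40,.011);l2=f(527,480,.011);print("plate right",hd(l-l2))
sc=[f(72,105,.011),f(462,75,.011),f(138,507,.011),f(490,485,.011)]
print("screws",[s.round(4).tolist() for s in sc],hd(sc[0]-sc[2]),hd(sc[1]-sc[3]),"mid",np.mean(sc,0).round(4))
for d in (F-B,r1-r2,(b1+b2)/2-F):
    h=np.radians(hd(d));x=np.array([np.cos(h),np.sin(h)]);print(hd(d),"bay from hood",(F[:2]+.02*x).round(4),"from bead",(((b1+b2)/2)[:2]-.026*x).round(4))
E
```

```text
hood [ 0.5791 -0.2053  0.053 ] [ 0.5639 -0.1825  0.053 ] [ 0.5981 -0.1927  0.053 ] [ 0.5834 -0.1699  0.053 ]
front mid [ 0.5715 -0.1939  0.053 ] len 0.0231 wid 0.0274 0.0271 head -146.83 perp 123.69 122.84
rib [ 0.5409 -0.2142  0.03  ] [ 0.5697 -0.1956  0.03  ] -147.22 wid 0.0105
bead [ 0.5326 -0.2199  0.05  ] len 0.0185 125.24
red back [ 0.5277 -0.2228  0.05  ] 123.61 0.026
plate left -147.09
plate right -146.38
screws [[0.5408, -0.2496, 0.011], [0.5079, -0.2009, 0.011], [0.6105, -0.2036, 0.011], [0.5782, -0.1549, 0.011]] -146.62 -146.78 mid [ 0.5594 -0.2023  0.011 ]
-146.83 bay from hood [ 0.5547 -0.2049] from bead [ 0.5544 -0.2056]
-147.22 bay from hood [ 0.5547 -0.2047] from bead [ 0.5545 -0.2058]
-146.28 bay from hood [ 0.5549 -0.205 ] from bead [ 0.5542 -0.2054]
```

The bay fix is consistent: point (0.5546,−0.2052), heading 213.2°, and the hood-, rib- and bead-based values agree within 1 mm. I'll write the pose helper for the insertion.

```bash
cat >> h.py <<'E'
BAY=np.array([.5546,-.2052,.0375]);BH=213.25;CT=np.array([-.004,0,.168])
def RB():
    a=np.radians(BH);return np.array([[np.cos(a),-np.sin(a),0],[np.sin(a),np.cos(a),0],[0,0,1]])
def pose(th,Ex,Ez,y=0):
    t=np.radians(th);C=np.array([Ex+25*np.cos(t),y,Ez+25*np.sin(t)])/1000
    R=tool(BH,th);return BAY+RB()@C-R@CT,R
def posep(th,p,Ez,y=0): return pose(th,-22-p+7.5*np.sin(np.radians(th)),Ez,y)
def where(P):
    """measured -> cell in bay mm, slope"""
    R=P[1];C=RB().T@(P[0]+R@CT-BAY)*1000;ax=RB().T@R[:,0];th=np.degrees(np.arctan2(ax[2],ax[0]))
    E=C-25*ax;t=np.radians(th)
    print("C",C.round(2),"E",E.round(2),"slope %.1f yaw %.1f"%(th,np.degrees(ax[1])),"p %.1f"%(-22-E[0]+7.5*np.sin(t)),"lowcorner z %.1f uppercorner z %.1f"%(E[2]-7.5*np.cos(t),E[2]+7.5*np.cos(t)))
def bayforce(s): print("t %.2f"%s["time"],"F bay",(RB().T@s["contact_force"]).round(1),"width",round(s["width"],3),s["joint_positions"].round(0))
E
python3 - <<'E'
from h import *
s,P=st(); bayforce(s); where(P)
p,R=pose(33,-12,35); print(p); rows(P,p,R,n=5,grip=1)
E
```

```text
t 5.90 F bay [-0.1 -0.4  0.2] width 0.155 [-22.  19. -10.  61.   0. -51.]
C [-54.17  -4.66  97.4 ] E [-79.1   -2.73  97.4 ] slope 0.0 yaw -4.4 p 57.1 lowcorner z 89.9 uppercorner z 104.9
[ 0.62081539 -0.16178729  0.22919119]
need 3.2 rows
[-0.59, -0.05, 1.47, 0.0046, 0.1151, -0.015, 1.0]
[-0.75, -0.06, 1.4, 0.0046, 0.1151, -0.015, 1.0]
[-0.9, -0.06, 1.3, 0.0046, 0.1151, -0.015, 1.0]
[-1.05, -0.07, 1.19, 0.0046, 0.1151, -0.015, 1.0]
[-1.18, -0.08, 1.06, 0.0046, 0.1151, -0.015, 1.0]
```

Request:
play_rows([
  [-0.6,-0.05,1.5,0.005,0.115,-0.015,1],
  [-0.75,-0.05,1.4,0.005,0.115,-0.015,1],
  [-0.9,-0.05,1.3,0.005,0.115,-0.015,1],
  [-1.05,-0.05,1.2,0.005,0.115,-0.015,1],
  [-1.2,-0.1,1.0,0.005,0.115,-0.015,1],
])

```text
time: 6.52
tool_pos: [0.6215, -0.1583, 0.2289]
tool_rot: [[-0.698, -0.553, -0.455], [-0.462, 0.833, -0.303], [0.547, -0.001, -0.837]]
contact_force: [0.3, -0.1, -0.7]
width: 0.154
```

Request:
play_rows([
  [0,0,0,0,0,0,1],
  [0,0,0,0,0,0,1],
])

```text
time: 6.78
tool_pos: [0.6214, -0.1592, 0.2299]
tool_rot: [[-0.701, -0.551, -0.452], [-0.462, 0.834, -0.301], [0.543, -0.002, -0.84]]
contact_force: [0.1, -1.3, -0.5]
width: 0.152
```

```bash
python3 look.py w6; python3 look.py s6 scene; python3 - <<'E'
from h import *
s,P=st(); bayforce(s); where(P)
p,R=pose(33,-12,6); rows(P,p,R,n=3,grip=1)
c=load("s6.npz"); cv2.imwrite("pics/s6c.png",cv2.resize(cv2.cvtColor(c["img"],cv2.COLOR_RGB2BGR)[100:260,300:500],None,fx=4,fy=3.7,interpolation=cv2.INTER_CUBIC))
E
```

```text
6.775 [-15.8  34.1   0.3  79.  -24.4 -44.2] [ 0.6214 -0.1592  0.2299] [ 0.1 -1.3 -0.5]
6.825 [-15.8  34.    0.3  79.  -24.4 -44.2] [ 0.6214 -0.1596  0.2304] [-0.1 -0.3 -0.2]
t 6.88 F bay [-0.5  0.2 -0.2] width 0.155 [-16.  34.   0.  79. -24. -44.]
C [ 7.07 -0.54 49.95] E [-13.93  -0.54  36.39] slope 32.9 yaw 0.0 p -4.0 lowcorner z 30.1 uppercorner z 42.7
need 0.5 rows
[-0.51, -0.04, 0.88, -0.0015, 0.0008, 0.0, 1.0]
[-0.51, -0.04, 0.88, -0.0015, 0.0008, 0.0, 1.0]
[-0.51, -0.04, 0.88, -0.0015, 0.0008, 0.0, 1.0]
```

View pics/w6.png

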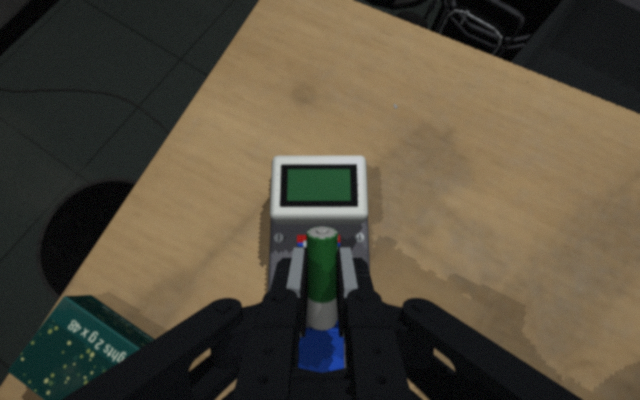

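View pics/s6c.png

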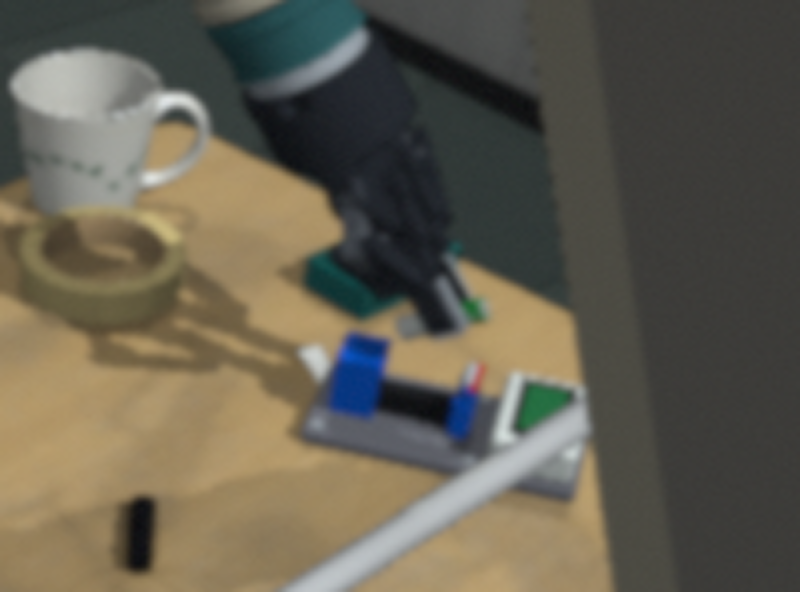

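The cell hangs sloping over the bay, in line with it (nub at col 322, wall mid about 322). I'll descend.

Request:
play_rows([
  [-0.5,-0.04,0.9,0,0,0,1],
  [-0.5,-0.04,0.9,0,0,0,1],
  [-0.5,-0.04,0.9,0,0,0,1],
  [0,0,0,0,0,0,1],
  [0,0,0,0,0,0,1],
])

```text
time: 7.5
tool_pos: [0.6204, -0.1623, 0.1986]
tool_rot: [[-0.701, -0.55, -0.454], [-0.46, 0.835, -0.301], [0.544, -0.002, -0.839]]
contact_force: [0.3, -0.2, -0.5]
width: 0.154
```

```bash
python3 look.py w7; python3 - <<'E'
from h import *
s,P=st(); bayforce(s); where(P)
p,R=pose(33,-12,0.3); rows(P,p,R,n=2,grip=1)
c=load("w7.npz"); cv2.imwrite("pics/w7c.png",cv2.resize(cv2.cvtColor(c["img"],cv2.COLOR_RGB2BGR)[200:390,240:400],None,fx=4,fy=3,interpolation=cv2.INTER_CUBIC))
E
```

```text
7.5 [-16.1  35.9  -1.   76.  -24.5 -44.4] [ 0.6204 -0.1623  0.1986] [ 0.3 -0.2 -0.5]
t 7.55 F bay [0.6 0.8 0.2] width 0.154 [-16.  36.  -1.  76. -25. -44.]
C [ 9.34  0.94 18.31] E [-11.64   0.93   4.71] slope 33.0 yaw 0.0 p -6.3 lowcorner z -1.6 uppercorner z 11.0
need 0.1 rows
[-0.14, 0.02, 0.17, -0.0018, 0.0003, 0.0002, 1.0]
[-0.14, 0.02, 0.17, -0.0018, 0.0003, 0.0002, 1.0]
```

View pics/w7c.png

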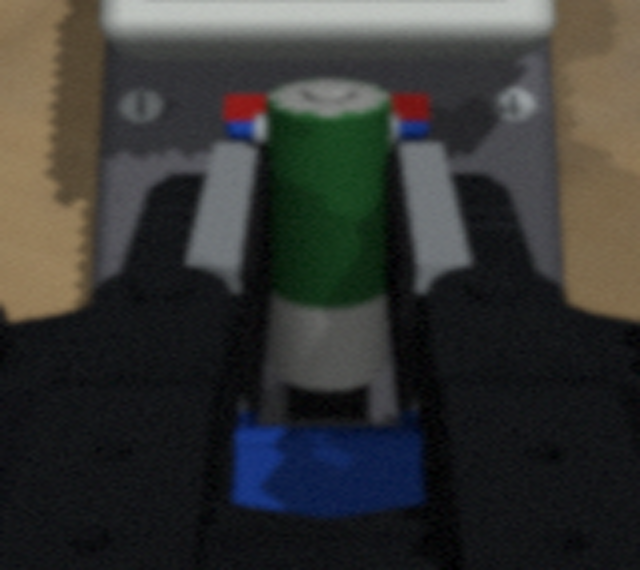

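Request:
play_rows([
  [-0.14,0.02,0.17,0,0,0,1],
  [-0.14,0.02,0.17,0,0,0,1],
  [0,0,0,0,0,0,1],
  [0,0,0,0,0,0,1],
])

```text
time: 8.05
tool_pos: [0.6206, -0.1616, 0.1944]
tool_rot: [[-0.701, -0.55, -0.453], [-0.46, 0.835, -0.301], [0.544, -0.003, -0.839]]
contact_force: [-0.5, 0.3, -0.7]
width: 0.154
```

```bash
python3 - <<'E'
from h import *
s,P=st(); bayforce(s); where(P)
p,R=posep(33,1.5,0.0,.3); rows(P,p,R,n=3,grip=1)
E
```

```text
t 8.05 F bay [ 0.2 -0.5 -0.7] width 0.154 [-16.  36.  -1.  76. -24. -44.]
C [ 8.93  0.34 13.81] E [-12.04   0.33   0.2 ] slope 33.0 yaw 0.0 p -5.9 lowcorner z -6.1 uppercorner z 6.5
need 0.1 rows
[-0.21, -0.02, -0.13, -0.0012, 0.0002, 0.0002, 1.0]
[-0.21, -0.02, -0.13, -0.0012, 0.0002, 0.0002, 1.0]
[-0.21, -0.02, -0.13, -0.0012, 0.0002, 0.0002, 1.0]
```

Request:
play_rows([
  [-0.21,0,-0.13,0,0,0,1],
  [-0.21,0,-0.13,0,0,0,1],
  [-0.21,0,-0.13,0,0,0,1],
  [0,0,0,0,0,0,1],
  [0,0,0,0,0,0,1],
])

```text
time: 8.68
tool_pos: [0.6266, -0.1577, 0.1943]
tool_rot: [[-0.701, -0.55, -0.454], [-0.46, 0.835, -0.302], [0.545, -0.003, -0.839]]
contact_force: [-1.6, -1.5, -0.8]
width: 0.155
```

```bash
python3 look.py w8; python3 - <<'E'
from h import *
s,P=st(); bayforce(s); where(P)
p,R=posep(33,4,0.0,.3); rows(P,p,R,n=2,grip=1)
c=load("w8.npz"); cv2.imwrite("pics/w8c.png",cv2.resize(cv2.cvtColor(c["img"],cv2.COLOR_RGB2BGR)[200:390,240:400],None,fx=4,fy=3,interpolation=cv2.INTER_CUBIC))
E
```

```text
8.675 [-15.5  36.6  -0.2  76.2 -24.3 -43.9] [ 0.6266 -0.1577  0.1943] [-1.6 -1.5 -0.8]
t 8.72 F bay [ 2.3 -0.3  1.1] width 0.15 [-16.  37.  -0.  76. -24. -44.]
C [ 1.88  0.34 13.71] E [-19.09   0.33   0.09] slope 33.0 yaw 0.0 p 1.2 lowcorner z -6.2 uppercorner z 6.4
need 0.0 rows
[-0.12, -0.03, -0.07, -0.0017, -0.0, 0.0002, 1.0]
[-0.12, -0.03, -0.07, -0.0017, -0.0, 0.0002, 1.0]
```

View pics/w8c.png

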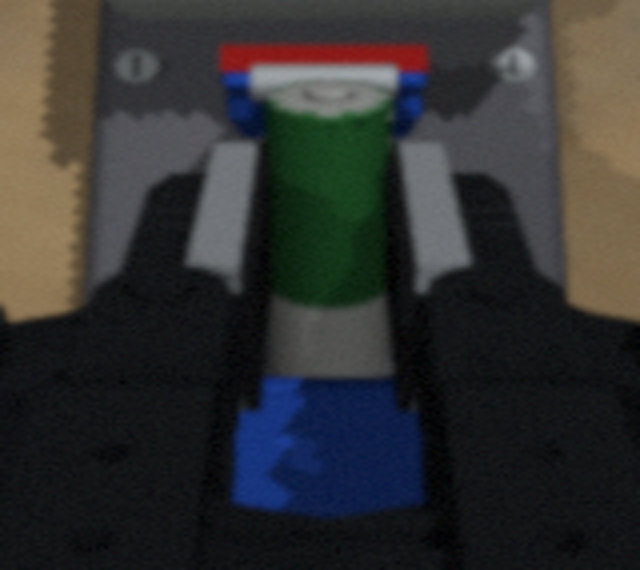

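The white end is under the hood (edge at row ≈325) with 2.3 N of spring push, which matches p≈1.2 mm. I'll push further and flatten in stages.

```bash
python3 - <<'E'
from h import *
s,P=st()
cur=P
for a in [(33,4,0),(29,6,-.2),(25,7.3,-.15)]:
    p,R=posep(*a,.7); rows(cur,p,R,n=1,grip=1); cur=(p,R)
E
```

```text
need 0.0 rows
[-0.24, -0.09, -0.15, -0.0034, -0.0001, 0.0005, 1.0]
need 0.4 rows
[0.95, -0.0, 0.13, -0.0, -0.0698, -0.0, 1.0]
need 0.4 rows
[1.01, 0.0, 0.15, -0.0, -0.0698, 0.0, 1.0]
```

Request:
play_rows([
  [-0.24,-0.05,-0.15,0,0,0,1],
  [0.47,0,0.065,0,-0.035,0,1],
  [0.48,0,0.065,0,-0.035,0,1],
  [0,0,0,0,0,0,1],
  [0,0,0,0,0,0,1],
])

```text
time: 9.35
tool_pos: [0.6216, -0.1613, 0.1982]
tool_rot: [[-0.731, -0.55, -0.404], [-0.48, 0.835, -0.268], [0.485, -0.002, -0.875]]
contact_force: [-3.1, -1.6, 0.4]
width: 0.155
```

```bash
python3 - <<'E'
from h import *
s,P=st(); bayforce(s); where(P)
cur=P
for a in [(25,7.3,-.15),(20,8.7,0),(15,9.3,.3)]:
    p,R=posep(*a,.5); rows(cur,p,R,n=2,grip=1); cur=(p,R)
E
```

```text
t 9.35 F bay [ 3.5 -0.4  0.4] width 0.155 [-16.  35.  -2.  73. -22. -46.]
C [-2.24  0.49 11.83] E [-24.11   0.47  -0.28] slope 29.0 yaw 0.0 p 5.7 lowcorner z -6.8 uppercorner z 6.3
need 0.4 rows
[0.49, -0.02, 0.07, -0.0014, -0.0347, 0.0004, 1.0]
[0.5, -0.02, 0.05, -0.0014, -0.0347, 0.0004, 1.0]
need 0.5 rows
[0.64, 0.0, 0.11, -0.0, -0.0436, 0.0, 1.0]
[0.64, 0.0, 0.08, -0.0, -0.0436, 0.0, 1.0]
need 0.5 rows
[0.67, -0.0, 0.12, 0.0, -0.0436, -0.0, 1.0]
[0.68, -0.0, 0.09, 0.0, -0.0436, -0.0, 1.0]
```

Request:
play_rows([
  [0.49,0,0.07,0,-0.035,0,1],
  [0.49,0,0.05,0,-0.035,0,1],
  [0,0,0,0,0,0,1],
  [0,0,0,0,0,0,1],
])

```text
time: 9.85
tool_pos: [0.614, -0.1664, 0.2018]
tool_rot: [[-0.758, -0.55, -0.351], [-0.498, 0.835, -0.234], [0.422, -0.002, -0.907]]
contact_force: [-4.1, -1.6, 0.4]
width: 0.153
```

```bash
python3 look.py w9; python3 - <<'E'
from h import *
s,P=st(); bayforce(s); where(P)
cur=P
for a in [(20,8.7,0),(15,9.3,.3)]:
    p,R=posep(*a,.5); rows(cur,p,R,n=2,grip=1); cur=(p,R)
c=load("w9.npz"); cv2.imwrite("pics/w9c.png",cv2.resize(cv2.cvtColor(c["img"],cv2.COLOR_RGB2BGR)[200:390,240:400],None,fx=4,fy=3,interpolation=cv2.INTER_CUBIC))
E
```

```text
9.85 [-17.5  32.7  -4.5  69.1 -19.2 -48.1] [ 0.614  -0.1664  0.2018] [-4.1 -1.6  0.4]
t 9.90 F bay [ 4.2 -0.8 -0.1] width 0.156 [-17.  33.  -4.  69. -19. -48.]
C [-3.86  0.69 10.29] E [-26.53   0.67  -0.25] slope 24.9 yaw 0.1 p 7.7 lowcorner z -7.0 uppercorner z 6.6
need 0.5 rows
[0.65, -0.01, 0.11, -0.0015, -0.0432, 0.0006, 1.0]
[0.66, -0.02, 0.08, -0.0015, -0.0432, 0.0006, 1.0]
need 0.5 rows
[0.67, -0.0, 0.12, 0.0, -0.0436, -0.0, 1.0]
[0.68, -0.0, 0.09, 0.0, -0.0436, -0.0, 1.0]
```

View pics/w9c.png

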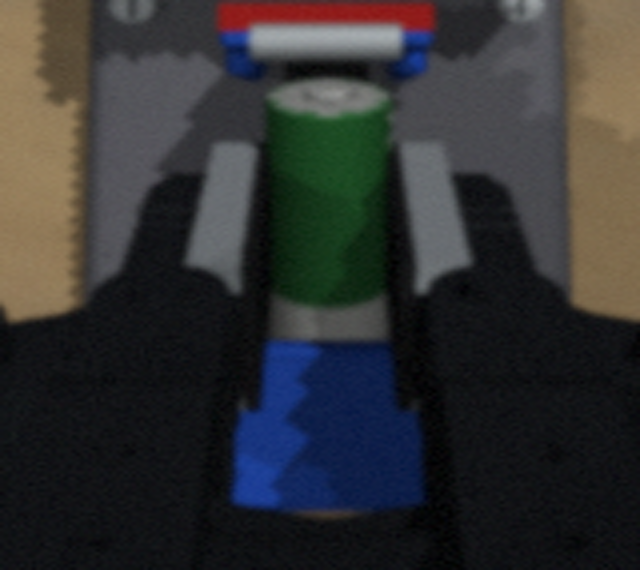

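The cell has not slipped in the grip, the nub end at (322,232) is clear of the bead, and the spring push is 4.2 N at p≈7.7. Continuing to flatten.

Request:
play_rows([
  [0.65,0,0.11,0,-0.0435,0,1],
  [0.65,0,0.08,0,-0.0435,0,1],
  [0,0,0,0,0,0,1],
  [0,0,0,0,0,0,1],
])

```text
time: 10.4
tool_pos: [0.6036, -0.1734, 0.2053]
tool_rot: [[-0.785, -0.55, -0.284], [-0.516, 0.835, -0.19], [0.342, -0.003, -0.94]]
contact_force: [-4.5, -2.0, -1.0]
width: 0.154
```

```bash
python3 - <<'E'
from h import *
s,P=st(); bayforce(s); where(P)
cur=P
for a in [(14,9.3,.3),(7,9.0,.5)]:
    p,R=posep(*a,.5); rows(cur,p,R,n=2,grip=1); cur=(p,R)
E
```

```text
t 10.40 F bay [ 4.8 -0.8 -1. ] width 0.154 [-19.  30.  -7.  65. -16. -51.]
C [-4.7   0.8   8.51] E [-28.19   0.77  -0.04] slope 20.0 yaw 0.1 p 8.8 lowcorner z -7.1 uppercorner z 7.0
need 0.6 rows
[0.81, -0.01, 0.16, -0.0016, -0.0523, 0.0007, 1.0]
[0.82, -0.01, 0.12, -0.0016, -0.0523, 0.0007, 1.0]
need 0.7 rows
[0.99, -0.0, 0.22, -0.0, -0.0611, 0.0, 1.0]
[1.0, -0.0, 0.16, -0.0, -0.0611, 0.0, 1.0]
```

Request:
play_rows([
  [0.81,0,0.16,0,-0.0525,0,1],
  [0.82,0,0.12,0,-0.0525,0,1],
  [0,0,0,0,0,0,1],
  [0,0,0,0,0,0,1],
])

```text
time: 10.9
tool_pos: [0.5898, -0.1825, 0.2077]
tool_rot: [[-0.811, -0.55, -0.201], [-0.533, 0.835, -0.136], [0.242, -0.003, -0.97]]
contact_force: [-4.5, -1.6, -0.5]
width: 0.155
```

```bash
python3 look.py w10; python3 - <<'E'
from h import *
s,P=st(); bayforce(s); where(P)
cur=P
for a in [(7,9.0,.5),(0,8.5,.2)]:
    p,R=posep(*a,.5); rows(cur,p,R,n=2,grip=1); cur=(p,R)
c=load("w10.npz"); cv2.imwrite("pics/w10c.png",cv2.resize(cv2.cvtColor(c["img"],cv2.COLOR_RGB2BGR)[170:360,240:400],None,fx=4,fy=3,interpolation=cv2.INTER_CUBIC))
E
```

```text
10.9 [-21.   27.5 -10.8  59.8 -11.4 -53.6] [ 0.5898 -0.1825  0.2077] [-4.5 -1.6 -0.5]
t 10.95 F bay [ 5.1 -0.3 -1. ] width 0.155 [-21.  28. -11.  60. -11. -54.]
C [-5.19  0.86  6.19] E [-29.44   0.83   0.13] slope 14.0 yaw 0.1 p 9.3 lowcorner z -7.1 uppercorner z 7.4
need 0.7 rows
[0.99, -0.01, 0.21, -0.0016, -0.0612, 0.0009, 1.0]
[1.0, -0.01, 0.15, -0.0016, -0.0612, 0.0009, 1.0]
need 0.7 rows
[0.99, 0.0, 0.25, -0.0, -0.0611, -0.0, 1.0]
[1.0, 0.0, 0.19, -0.0, -0.0611, -0.0, 1.0]
```

View pics/w10c.png

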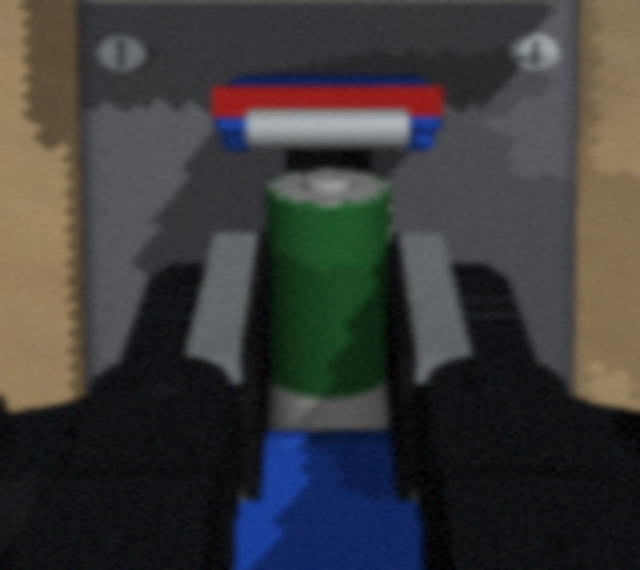

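The nub end, at about (322,231), is clear of the bead (steel bar at row ≈212). I'll finish levelling.

Request:
play_rows([
  [0.99,0,0.2,0,-0.061,0,1],
  [1.0,0,0.15,0,-0.061,0,1],
  [0,0,0,0,0,0,1],
  [0,0,0,0,0,0,1],
])

```text
time: 11.45
tool_pos: [0.5728, -0.1936, 0.2083]
tool_rot: [[-0.829, -0.55, -0.101], [-0.546, 0.835, -0.07], [0.123, -0.003, -0.992]]
contact_force: [-5.5, -2.3, -1.5]
width: 0.156
```

```bash
python3 - <<'E'
from h import *
s,P=st(); bayforce(s); where(P)
cur=P
for a in [(0,8.5,.2)]:
    p,R=posep(*a,.5); rows(cur,p,R,n=2,grip=1); cur=(p,R)
E
```

```text
t 11.45 F bay [ 5.9 -1.1 -1.5] width 0.156 [-24.  25. -15.  54.  -6. -57.]
C [-5.    0.82  3.57] E [-29.81   0.78   0.51] slope 7.0 yaw 0.1 p 8.7 lowcorner z -6.9 uppercorner z 8.0
need 0.7 rows
[0.98, -0.01, 0.25, -0.0015, -0.0614, 0.0009, 1.0]
[1.0, -0.01, 0.19, -0.0015, -0.0614, 0.0009, 1.0]
```

Request:
play_rows([
  [0.98,0,0.25,0,-0.061,0,1],
  [1.0,0,0.19,0,-0.061,0,1],
  [0,0,0,0,0,0,1],
  [0,0,0,0,0,0,1],
])

```text
time: 11.95
tool_pos: [0.5561, -0.2047, 0.2059]
tool_rot: [[-0.835, -0.55, 0.001], [-0.55, 0.835, -0.003], [0.001, -0.003, -1.0]]
contact_force: [-4.2, -2.8, -0.1]
width: 0.156
```

```bash
python3 look.py w11; python3 - <<'E'
from h import *
s,P=st(); bayforce(s); where(P)
p,R=posep(0,3.5,.1,.5); rows(P,p,R,n=2,grip=1)
c=load("w11.npz"); cv2.imwrite("pics/w11c.png",cv2.resize(cv2.cvtColor(c["img"],cv2.COLOR_RGB2BGR)[170:360,240:400],None,fx=4,fy=3,interpolation=cv2.INTER_CUBIC))
E
```

```text
11.95 [-26.4  22.4 -18.6  48.9  -0.1 -59.8] [ 0.5561 -0.2047  0.2059] [-4.2 -2.8 -0.1]
t 12.00 F bay [ 5.5 -2.1 -0. ] width 0.153 [-26.  22. -19.  49.  -0. -60.]
C [-5.47  0.88  0.39] E [-30.47   0.82   0.36] slope 0.1 yaw 0.1 p 8.5 lowcorner z -7.1 uppercorner z 7.9
need 0.1 rows
[0.26, -0.01, 0.01, -0.0015, -0.0005, 0.0011, 1.0]
[0.26, -0.01, 0.01, -0.0015, -0.0005, 0.0011, 1.0]
```

View pics/w11c.png

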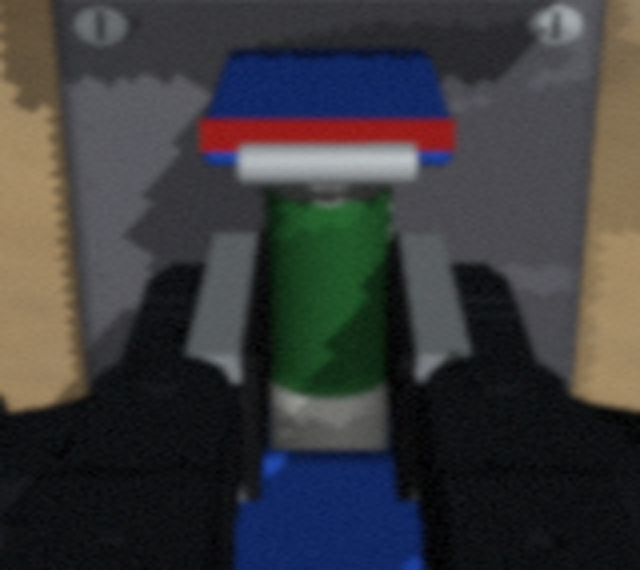

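The cell is level, with the nub just short of the bead. I'll press it lightly onto the rib, then let it slide back under the bead.

Request:
play_rows([
  [0,0,0.1,0,0,0,1],
  [0,0,0,0,0,0,1],
  [0,0,0,0,0,0,1],
])

```text
time: 12.38
tool_pos: [0.5565, -0.2046, 0.2055]
tool_rot: [[-0.835, -0.55, 0.001], [-0.55, 0.835, -0.003], [0.001, -0.003, -1.0]]
contact_force: [-5.7, -2.3, 2.6]
width: 0.156
```

```bash
python3 - <<'E'
from h import *
s,P=st(); bayforce(s); where(P)
E
```

```text
t 12.38 F bay [ 6.1 -1.2  2.6] width 0.156 [-26.  22. -19.  49.  -0. -60.]
C [-5.78  1.1  -0.05] E [-30.78   1.03  -0.07] slope 0.0 yaw 0.1 p 8.8 lowcorner z -7.6 uppercorner z 7.4
```

Request:
play_rows([
  [0.25,0,0,0,0,0,1],
  [0.25,0,0,0,0,0,1],
  [0,0,0,0,0,0,1],
  [0,0,0,0,0,0,1],
])

```text
time: 12.88
tool_pos: [0.5527, -0.2072, 0.2054]
tool_rot: [[-0.835, -0.55, 0.003], [-0.55, 0.835, -0.002], [-0.001, -0.003, -1.0]]
contact_force: [-4.2, 1.1, 5.3]
width: 0.154
```

```bash
python3 look.py w12; python3 - <<'E'
from h import *
s,P=st(); bayforce(s); where(P)
c=load("w12.npz"); cv2.imwrite("pics/w12c.png",cv2.resize(cv2.cvtColor(c["img"],cv2.COLOR_RGB2BGR)[170:360,240:400],None,fx=4,fy=3,interpolation=cv2.INTER_CUBIC))
E
```

```text
12.875 [-26.8  22.2 -18.9  48.6  -0.  -60.2] [ 0.5527 -0.2072  0.2054] [-4.2  1.1  5.3]
t 12.93 F bay [ 2.2 -2.4  5.7] width 0.156 [-27.  22. -19.  49.  -0. -60.]
C [-1.56  1.16 -0.06] E [-26.56   1.1   -0.03] slope -0.1 yaw 0.1 p 4.5 lowcorner z -7.5 uppercorner z 7.5
```

View pics/w12c.png

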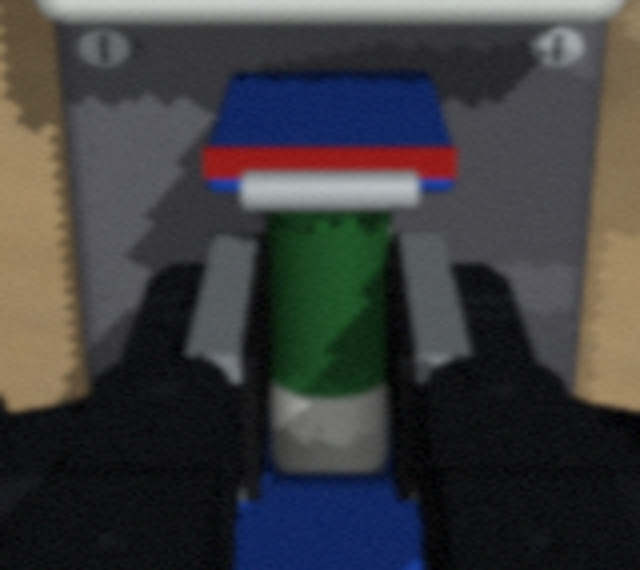

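The nub end is now under the bead (bead at row ≈232 covers the end). I'll slide the last millimetre and release slowly.

Request:
play_rows([
  [0.1,0,-0.03,0,0,0,1],
  [0,0,0,0,0,0,1],
  [0,0,0,0,0,0,1.8],
  [0,0,0,0,0,0,2.6],
  [0,0,0,0,0,0,4],
], newtons=20)

```text
time: 13.55
tool_pos: [0.5518, -0.2078, 0.2051]
tool_rot: [[-0.835, -0.55, 0.003], [-0.55, 0.835, -0.002], [-0.001, -0.003, -1.0]]
contact_force: [-0.2, 0.4, 0.8]
width: 0.468
```

Request:
play_rows([
  [0,0,0,0,0,0,4],
  [0,0,0,0,0,0,4],
])

```text
time: 13.8
tool_pos: [0.5516, -0.2077, 0.2051]
tool_rot: [[-0.835, -0.55, 0.002], [-0.55, 0.835, -0.002], [-0.001, -0.003, -1.0]]
contact_force: [0.2, -0.5, 0.4]
width: 0.471
```

```bash
python3 look.py w13; python3 - <<'E'
from h import *
s,P=st(); bayforce(s); where(P)
c=load("w13.npz"); cv2.imwrite("pics/w13c.png",cv2.resize(cv2.cvtColor(c["img"],cv2.COLOR_RGB2BGR)[170:360,240:400],None,fx=4,fy=3,interpolation=cv2.INTER_CUBIC))
E
```

```text
13.8 [-26.9  22.2 -19.   48.6  -0.  -60.3] [ 0.5516 -0.2077  0.2051] [ 0.2 -0.5  0.4]
t 13.85 F bay [-0.5  0.2 -0.2] width 0.467 [-27.  22. -19.  49.  -0. -60.]
C [-0.17  0.9  -0.37] E [-25.16   0.85  -0.35] slope -0.0 yaw 0.1 p 3.2 lowcorner z -7.9 uppercorner z 7.1
```

View pics/w13c.png

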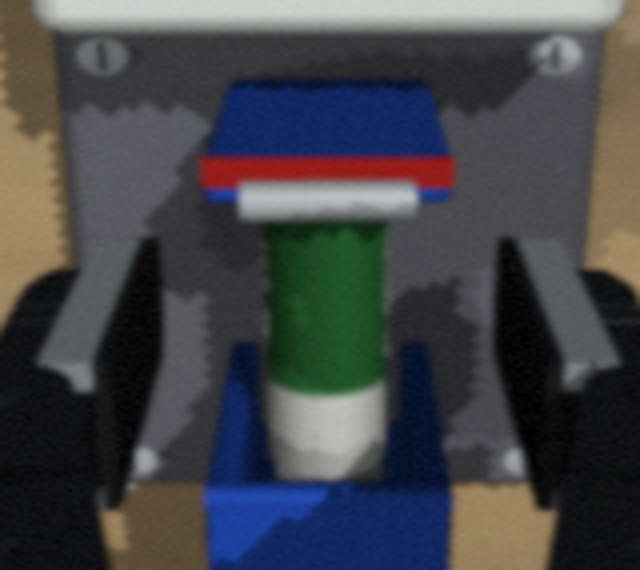

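It is released: the cell lies flat between hood and bead. I'll lift clear and check from above.

Request:
play_rows([
  [0,0,-2,0,0,0,4],
  [0,0,-3,0,0,0,4],
  [0,0,-4,0,0,0,4],
  [-2,0,-2,0,0,0,4],
  [0,0,0,0,0,0,4],
])

```text
time: 14.48
tool_pos: [0.5695, -0.1966, 0.3174]
tool_rot: [[-0.834, -0.551, 0.007], [-0.551, 0.834, -0.004], [-0.003, -0.007, -1.0]]
contact_force: [-0.2, 0.6, 0.4]
width: 0.468
```

Request:
play_rows([
  [0,0,0,0,0,0,4],
  [0,0,0,0,0,0,4],
])

```text
time: 14.72
tool_pos: [0.5669, -0.1964, 0.3134]
tool_rot: [[-0.835, -0.55, -0.001], [-0.55, 0.835, -0.001], [0.001, 0.0, -1.0]]
contact_force: [0.2, 0.1, -0.4]
width: 0.467
```

```bash
python3 look.py w14; python3 look.py s14 scene; python3 - <<'E'
from h import *
c=load("w14.npz");Rt=(c["tr"],c["tp"]);W=cloud(c,Rt)
hsv=cv2.cvtColor(c["img"],cv2.COLOR_RGB2HSV);g=cv2.inRange(hsv,(50,100,30),(70,255,255))
n,l,s_,ce=cv2.connectedComponentsWithStats(g)
for i in range(1,n):
    if s_[i,4]>60:
        Q=(W[l==i]-BAY)@RB()*1000; print(s_[i],"bay mm min/med/max",np.percentile(Q,3,axis=0).round(1),np.median(Q,0).round(1),np.percentile(Q,97,axis=0).round(1))
        a=np.polyfit(Q[:,0],Q[:,2],1);b=np.polyfit(Q[:,0],Q[:,1],1);print("slope z/x",np.degrees(np.arctan(a[0])).round(1))
a=load("s14.npz");b0=load("scene0.npz")
cv2.imwrite("pics/s14c.png",cv2.resize(cv2.cvtColor(a["img"],cv2.COLOR_RGB2BGR)[110:270,220:460],None,fx=3.3,fy=3.3,interpolation=cv2.INTER_CUBIC))
v,u=190,320
cv2.imwrite("pics/w14c.png",cv2.resize(cv2.cvtColor(c["img"],cv2.COLOR_RGB2BGR)[80:280,220:420],None,fx=3,fy=3,interpolation=cv2.INTER_CUBIC))
E
```

```text
14.725 [-25.3  16.9 -11.6  61.6  -0.1 -58.6] [ 0.5669 -0.1964  0.3134] [ 0.2  0.1 -0.4]
14.775 [-25.3  16.9 -11.6  61.6  -0.1 -58.6] [ 0.567  -0.1965  0.3135] [-0.8 -0.  -0.5]
[ 289   69   62   35 1995] bay mm min/med/max [ 57.9 -18.6  -2.2] [68.7  1.4 -0.8] [79.2 21.1  0.6]
slope z/x -3.6
[311 154  18  39 656] bay mm min/med/max [-6.6 -4.6  3.3] [7.6 1.4 6.1] [21.2  7.4  7.9]
slope z/x 35.6
[578 347  32  33 535] bay mm min/med/max [-214.6 -293.1  -24.4] [-197.9 -278.2  -20. ] [-181.4 -263.6  -18.2]
slope z/x 0.3
```

View pics/w14c.png

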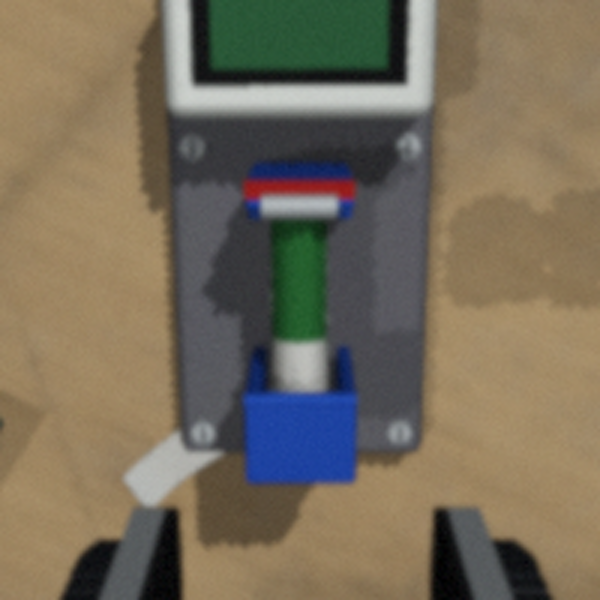

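View pics/s14c.png

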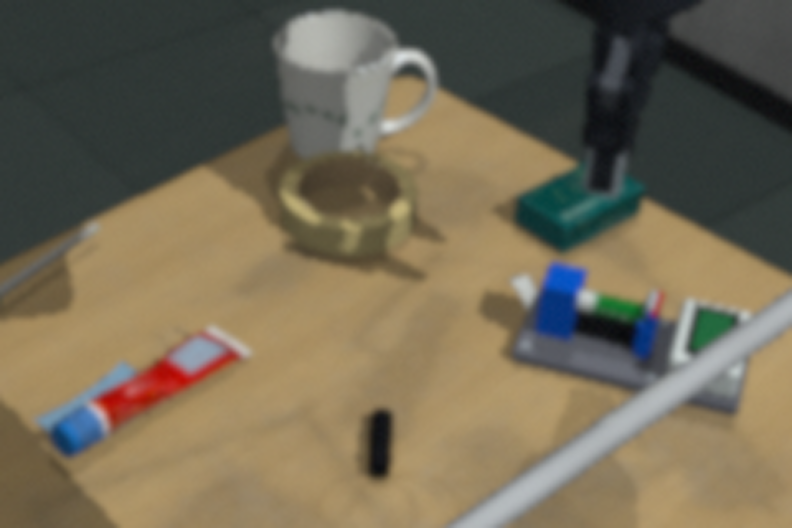

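Both views show the cell seated, and the glue, tape and carton unmoved. The "35.6°" slope fit is suspicious because of outlier edge depths, so I'll recheck along the centre line, then hand in.

```bash
python3 - <<'E'
from h import *
c=load("w14.npz");W=cloud(c,(c["tr"],c["tp"]))
xs=[]
for v in range(150,214,4):
    q=np.median((W[v-1:v+2,316:324].reshape(-1,3)-BAY)@RB()*1000,0); print(v,q.round(1),c["img"][v,320])
E
```

```text
150 [25.9  1.  14. ] [141 144 148]
154 [21.8  1.   7.7] [29 57 34]
158 [18.9  1.   6.9] [28 76 38]
162 [15.8  1.   6.6] [36 95 46]
166 [12.9  1.   6.8] [38 97 48]
170 [9.9 1.  6.8] [38 97 46]
174 [6.8 1.  7. ] [36 94 44]
178 [3.7 1.  6.7] [38 98 47]
182 [0.6 1.  6.7] [35 95 45]
186 [-2.4  1.   6.7] [39 97 47]
190 [-5.6  1.   6.8] [40 96 48]
194 [-8.8  1.   6.6] [134 153 135]
198 [-11.9   1.    6.6] [186 188 184]
202 [-15.1   1.    6.7] [187 188 183]
206 [-18.5   1.    6.7] [178 179 176]
210 [-20.8   1.    7.3] [119 128 152]
```

The cell's top line is level at z≈+6.7 mm (7.5 expected, within calibration) from x=−20 to +22 mm, running under both hood and bead. Handing in.

```bash
python3 -c "
from station import bot
print(bot.hand_in()); print(bot.read_state()['time'])"
```

```text
the job is handed in; nothing more can be done
None
the job is handed in; nothing more can be done
```

The cell is loaded in the bay, flat and held between the spring and the bead, and the job was handed in at about 15 s of the 48 s allowed. I gripped the smaller green-and-white cell and pushed its white end under the hood at a 33° slope. I then levelled it while pressing the spring in about 9 mm, slid the nub end under the bead, let go and lifted clear.

**Spring:** The push I felt rose from 2.3 N to about 6 N as I pressed, close to what the spring should give. After I let go the readings fell to noise level. The arm's position just before I let go put the spring at about 3.2 mm, where 3 mm is expected.

**Final pictures:** They show the cell's top level along its whole visible length, with both ends under the hood and the bead. It measured about 0.8 mm low and 1 mm off centre, which is within the camera calibration. The glue tube, tape roll and carton look unmoved by eye; I did not measure them.

**One check disagreed:** An automatic slope fit gave 35.6°. I put that down to stray depth readings at the edges, because the measurement along the centre line showed the cell level.

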